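# Load and run the seed sample tester

## Robot

A 6-joint arm with a two-finger parallel gripper is mounted at the origin on the work surface. World frame = base frame: x ahead of the robot, y to its left, z up, the work surface at z = 0. Lengths are in m, angles in rad, forces in N, time in s.
With the tool pointing down it reaches from about 0.275 to 0.875 m from the base axis. Payload 12.5 kg.
Tool frame: the origin (TCP) lies on the centre line of the jaws, within the pads' length; the fingertips stand 17 mm ahead of it and the grasp point (between the pads) lies 2 mm behind it; z points along the fingers, x is the direction in which the jaws open and shut, and the axes are right-handed (so a half turn about z gives the same grasp; the last joint's range is limited). The gripper opens to 85 mm and grips with 20 to 120 N. Pads are 22 mm wide; open, the fingers measure 114 mm over their backs; the gripper's body (76 mm by 85 mm) begins 54 mm behind the grasp point. The pads swing forward as they close: fully open they stand 13 mm farther back than shut.
Start: joints at [1.188, 0.351, 1.652, -0, 1.139, -0.085], TCP at [0.161, 0.526, 0.248] pointing down, gripper open.
Joint ranges: [-2.75, 2.75], [-0.79, 2.1], [0.01, 2.65], [-1.57, 4.71], [0.07, 3.14], [-2.87, 2.87]. Speed limits (rad/s): [2.22, 2.22, 2.79, 3.14, 3.14, 3.14].

## Interface

Orientations are given as a unit quaternion [w, x, y, z].
In Python, from cell import sense, snapshot, finish_job gives the robot as it stands.
- The arm moves only by the tool send_rows, never from a script. Its argument "steps" is a list of rows, each an object of numbers: "rx", "ry", "rz": the turn, a rotation vector about the tool's x, y, z in units of 8 degrees (1.0 is 8 degrees); "dx", "dy", "dz": the shift along the tool's x, y, z in units of 50 mm (1.0 is 50 mm); "grip": the finger opening in mm, from 0 to 85.4. A call has 1 to 10 rows; each row is the pose to reach, as a shift and turn from the pose measured when the call began, along the tool's axes at that moment; what a row does not reach only later rows make up. A row lasts 1/8 s, in which the tool goes at most 62.5 mm and 10.7 degrees, less where a joint would pass 70% of its speed; a pose out of reach is approached as far as the arm can. A call with a gripper value outside its range is refused whole. The fingers move at their own pace and stop on an object; "grip_force" is the grip in N (left out, the last holds). Time passes only in rows, so rows that repeat a pose let the fingers close. It gives the time, the measured TCP pose, the force and the opening at its end, in the units of the state.
- sense(): the state, without advancing time (a new reading comes with each control period).
- snapshot(name): name is "scene" or "top" or "wrist"; returns a dict with "pixels" (400x640x3 uint8, blue, green, red), "depth" (400x640 float32, m along the optical axis (not along the pixel's ray), 0 where there is no reading), "fx", "fy", "cx", "cy" (pixels), "R" (3x3) and "t" (3): a world point X has camera coordinates R X + t. Camera axes: x right, y down, z forward; pixel columns grow to the right and rows downward; lengths in m; the calibration is good to about 2 mm. A picture is of the moment at which its call begins.
- finish_job(): hands the job in, once; it reports no verdict.
The state is a dict: "time": time; "joint_pos": joint angles; "joint_vel": joint speeds; "effort": joint torques, N m; "tool_pos": TCP position; "eef_rot": TCP orientation; "contact_force": force on the tool from outside, world axes, zero at the start; "torque": the same for the moment, N m; "gripper_width": finger opening in m.
Only numpy, scipy, OpenCV 4.12 (cv2) and the standard library are available. Lean on these libraries where they do the work, as an engineer would, in place of code of your own. Each camera call takes 0.05 s, during which the arm holds its last target. There are 200 camera calls.

## Task

Set the cassette of seed upright down into the tester's socket until it is fully home, then swing the tester's locking lever shut over it. After that flip the safety catch fully over to the side, then pull the test lever towards the robot all the way to its stop and finish while still holding it there with the fingers, because it springs back if let go. Leave the vial, jar, wooden box and magnifier where they stand.

Things in the scene. Friction and masses are not known exactly. Their poses are not given: they have to be found in the camera images.
- tester: Hand-operated seed tester, fixed to the table: grey base plate 190 (its x) x 250 (its y) x 15 mm high. Origin at the middle of its underside; its x points away from the operator, y to the left, z up. Yaw within 0.3 rad. Socket block and locking lever at the left (+y), test lever at the right (-y), safety catch along the right-hand edge.
- socket_floor (a point): Centre of the socket's floor, axes as the tester's. The socket is an aluminium block 62 x 48 mm whose rim is 45 mm above the table (25 mm above this point), with a rectangular pocket 48 (tester x) x 34 (tester y) mm wide, 25 mm deep, edges chamfered by 3 mm. A seated cassette stands 30 mm out of it.
- cassette: Loose upright cassette of seed: a clear box with grey base and grey cap, showing yellow kernels, 44 (its x) x 30 (its y) x 55 mm high, 0.12 kg more or less. Origin at the centre of its underside, z up. Stands on the table right of the tester, near vial and jar. Fits the socket with its long side along the tester's x, either way round. Grip it across the 30 mm, at the top.
- latch (a joint): Locking lever of the socket, rad: 0 = shut (stop; arm along the tester's -x, across the socket); starts open at 1.2 to 1.6, arm towards the tester's +y. Turns level about a post behind the socket; shuts anticlockwise seen from above (knob from the left to the front). Light friction, stays where left. Arm's underside 78 mm above the table, 3 mm over a seated cassette. Shut means below 0.12.
- latch_knob (a point): Centre of the top face of the upright round knob (14 mm diameter, 30 mm high, top 116 mm above the table) on the free end of the locking lever, 80 mm from its post. The flat arm below the knob is 14 mm wide, 8 mm thick, its top 86 mm above the table.
- latch_hinge (a point): Point on the locking lever's upright axis, at the height of the arm's underside (78 mm above the table); 50 mm behind (tester +x) the socket's centre.
- catch (a joint): Safety catch, rad: 0 = upright, engaged (the steel finger on its shaft stands in front of the test lever's arm, whose bar must not be pulled until the catch is flipped: nothing but this rule holds it); grows as the paddle is tipped to the tester's -y (right, outwards), stop at 1.3. Flipped means beyond 0.9. Light friction (1 N at the paddle's tip), stays where left.
- catch_tip (a point): Middle of the top edge of the catch's black thumb paddle: 26 (tester x) x 10 (tester y) mm, reaching 65 mm above its shaft, so 100 mm above the table when upright. It stands free, 86 mm in front (tester -x) of the test lever's hinge; push it outwards (tester -y) from its inner side.
- catch_hinge (a point): Point on the catch's shaft right under the paddle, 35 mm above the table. The shaft lies along the tester's x; the shaft's bearing blocks in front and behind are 42 mm high.
- lever (a joint): Test lever, rad: 0 = at rest (leaning back 10 degrees from upright, away from the robot); grows as its bar is pulled towards the tester's -x and down; stop at 1.1 (leaning 53 degrees forward). A spring returns it: about 3 N at the bar at first, 7 N at the stop. Must be beyond 0.95 at the end.
- bar (a point): Middle of the black round cross bar of the test lever. The bar lies along the tester's y, 12 mm diameter, 104 mm long; carried at its ends by two 10 mm steel arms, 45 mm either side of the middle, 130 mm long; nothing between them near the bar. 178 mm above the table at rest, 128 mm at the stop. Grip it at its middle from above, fingers closing along the tester's x; it can turn between the pads.
- lever_hinge (a point): Middle of the test lever's hinge axis (along the tester's y), 50 mm above the table; the bar runs round it at 130 mm.
- vial: Bystander: small brown vial with white cap, 28 mm diameter, 55 mm high, origin under its centre.
- jar: Bystander: clear jar with black cap, 42 mm diameter, 60 mm high, origin under its centre.
- wood_box: Bystander: open wooden box 120 x 75 x 40 mm, origin under its centre.
- magnifier: Bystander: magnifying glass lying flat, ring 90 mm across, handle along its -x, origin at the ring's centre.
Things that resemble listed ones, but are neither listed nor needed, are in the scene too. Leave any green look-alike of the cassette alone.

How it is judged:
By the outcome, as a careful person would: the job done as asked, in the order asked, and still so for the second after the job is handed in, while the arm keeps its last pose, push and grip.
It also fails if it takes over 72 s, if anything falls off the work surface, if the arm or the gripper's body presses on something with over 40 N, if the wrist force passes 120 N, or if a joint passes its speed limit or range.

## Working session

There is one attempt and no reset: what is moved stays moved. The work goes in short steps, Python scripts to look and compute and a tool call to move; the robot and the scene stay as the last step left them, time stands still between calls to the robot, and variables do not carry over. Pictures are saved under pics/ and viewed, about 8 in all and at most 12, crops included, and the job is handed in when it is done.

Besides the shell and the picture viewer there is one more tool, called after "Request:" by a JSON object that holds its "method" and its "body", one argument or row to a line. send_rows: Moves the arm, as the interface text tells. Its arguments: {"type":"object","properties":{"steps":{"type":"array"},"grip_force":{"type":"number"}},"required":["steps"]}

```bash
mkdir -p pics; ls; python3 - <<'E'
from cell import sense, snapshot
import cv2, pickle
print(sense())
for n in ("scene","top"):
    s=snapshot(n); pickle.dump(s,open(n+".pkl","wb")); cv2.imwrite(f"pics/{n}0.png",s["pixels"]); print(n,s["fx"],s["fy"],s["cx"],s["cy"],s["R"],s["t"])
E
```

```text
pics
{'time': 0.0, 'joint_pos': array([ 1.18841881e+00,  3.51260168e-01,  1.65243850e+00,  2.24894684e-05,
        1.13911518e+00, -8.46242976e-02]), 'joint_vel': array([ 1.26730618e-04, -2.24489784e-03, -5.35163999e-05,  2.80701790e-04,
        2.52250308e-03,  2.18780213e-04]), 'effort': array([ 1.62209362e-03, -5.06097293e+01, -2.91407776e+01,  4.54406143e-05,
        4.44045203e-03, -7.43719966e-06]), 'tool_pos': array([0.16121834, 0.52550489, 0.24773983]), 'eef_rot': array([ 3.11445204e-04,  8.04170864e-01,  5.94397887e-01, -5.25297895e-04]), 'contact_force': array([-0.41623749, -0.2578362 ,  0.11388486]), 'torque': array([-0.02198971,  0.03191653, -0.03584399]), 'gripper_width': 0.08537909906055188}
scene 475.021709249345 475.021709249345 316.4397401423692 206.86688895747636 [[ 0.6403254   0.76807488 -0.00666031]
 [ 0.55517534 -0.46879377 -0.68703184]
 [-0.53081421  0.43622629 -0.72659679]] [-0.37846139 -0.21766714  1.52199549]
top 515.0479319023523 515.0479319023523 318.18036241322767 196.25468529644255 [[ 2.68956436e-02 -9.99637985e-01  7.23879440e-04]
 [-9.86876842e-01 -2.66676252e-02 -1.59257454e-01]
 [ 1.59219105e-01  3.56895188e-03 -9.87236820e-01]] [0.0087675  0.5893618  1.48820408]
```

View pics/top0.png

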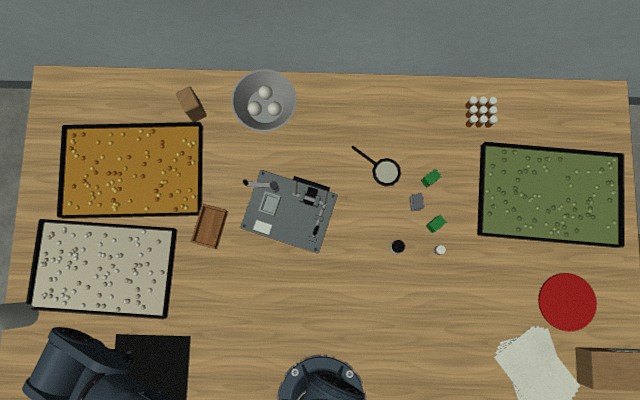

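View pics/scene0.png

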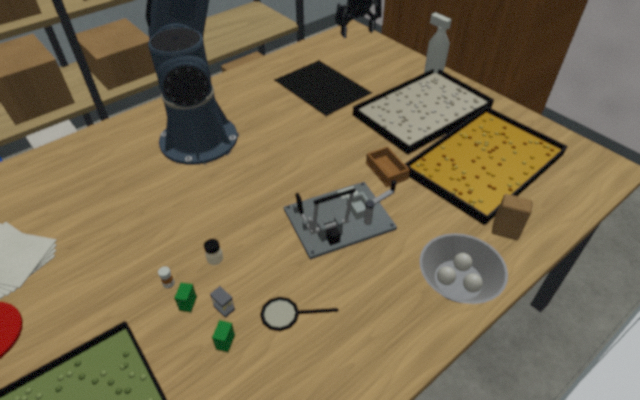

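Top view: the tester is at (288,210), with the knob near (246,183) and the test-lever bar near (311,186). The cassette candidates are the grey one at (417,202) and two green look-alikes at (431,178) and (437,223). The jar is at (398,246) and the vial at (440,250). I choose the grey one and will check it in a close crop.

```bash
cat > h.py <<'E'
import numpy as np, cv2, pickle
def ray(s,u,v,z):
    d=s["R"].T@np.array([(u-s["cx"])/s["fx"],(v-s["cy"])/s["fy"],1]); c=-s["R"].T@s["t"]
    return c+d*(z-c[2])/d[2]
def cloud(s):
    v,u=np.mgrid[0:400,0:640]; d=s["depth"]
    P=np.stack([(u-s["cx"])/s["fx"]*d,(v-s["cy"])/s["fy"]*d,d],-1)
    return (P-s["t"])@s["R"]
def proj(s,X):
    c=s["R"]@np.array(X)+s["t"]; return s["fx"]*c[0]/c[2]+s["cx"], s["fy"]*c[1]/c[2]+s["cy"]
E
python3 - <<'E'
from h import *
s=pickle.load(open("top.pkl","rb")); im=s["pixels"]
a=cv2.resize(im[160:260,230:350],None,fx=4.,fy=4.,interpolation=cv2.INTER_CUBIC)
b=cv2.resize(im[160:260,375:455],None,fx=4.,fy=4.,interpolation=cv2.INTER_CUBIC)
cv2.imwrite("pics/crop1.png",np.hstack([a,b]))
P=cloud(s)
for n,(u,v,z) in dict(cas=(417,202,.055),knob=(246,183,.116),tester=(288,210,.015),g1=(431,178,.05),g2=(437,223,.05),jar=(398,246,.06),vial=(440,250,.055)).items(): print(n,ray(s,u,v,z).round(3),P[v,u].round(3))
E
```

```text
cas [ 0.578 -0.268  0.055] [ 0.578 -0.268  0.058]
knob [0.611 0.232 0.116] [0.611 0.232 0.115]
tester [0.549 0.115 0.015] [0.55  0.115 0.009]
g1 [ 0.653 -0.311  0.05 ] [ 0.653 -0.311  0.052]
g2 [ 0.518 -0.328  0.05 ] [ 0.518 -0.328  0.052]
jar [ 0.447 -0.212  0.06 ] [ 0.447 -0.212  0.057]
vial [ 0.438 -0.335  0.055] [ 0.438 -0.333  0.062]
```

View pics/crop1.png

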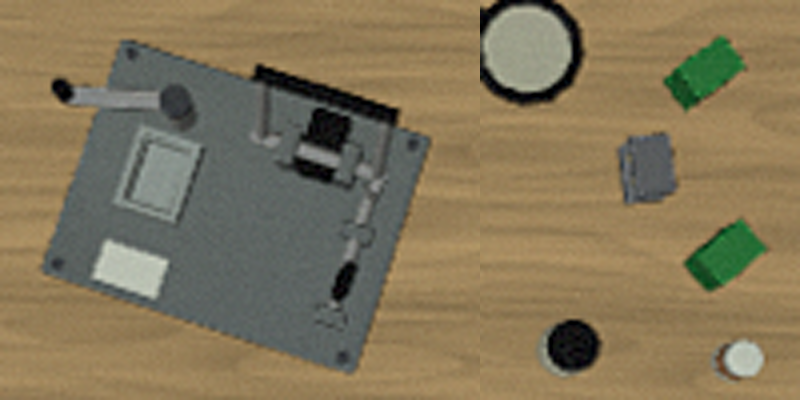

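The crop shows the upright grey-capped cassette at (417,202) in the top image, and the two others are plainly green. Next I measure the tester and cassette from masks, and add a move helper.

```bash
cat >> h.py <<'E'
from scipy.spatial.transform import Rotation as Ro
def down(a):  # tool pointing down, jaw axis (tool x) at world angle a
    c,s_=np.cos(a),np.sin(a); return Ro.from_matrix(np.array([[c,s_,0],[s_,-c,0],[0,0,-1]]))
def cmd(st,pos,a,base=None):
    """units of a row to reach pos, jaw axis angle a (mod pi, nearest)"""
    q=st["eef_rot"]; R=Ro.from_quat([q[1],q[2],q[3],q[0]])
    best=min((down(a+k*np.pi) for k in (0,1)),key=lambda r:(R.inv()*r).magnitude())
    return np.r_[R.inv().apply(np.array(pos)-st["tool_pos"])/.05,np.degrees((R.inv()*best).as_rotvec())/8].round(3)
E
python3 - <<'E'
from h import *
from cell import sense,snapshot
w=snapshot("wrist"); print("cam",(-w["R"].T@w["t"]).round(3),w["R"].round(2).tolist(),w["fx"])
s=pickle.load(open("top.pkl","rb")); P=cloud(s); hsv=cv2.cvtColor(s["pixels"],cv2.COLOR_BGR2HSV)
m=(hsv[...,1]<70)&(P[...,2]<.028)&(P[...,2]>-0.01); m[:150]=0;m[270:]=0;m[:,:235]=0;m[:,345:]=0
m=cv2.morphologyEx(m.astype(np.uint8),cv2.MORPH_OPEN,np.ones((3,3)))
c=max(cv2.findContours(m,0,2)[0],key=cv2.contourArea)[:,0]
W=np.array([ray(s,u,v,.015)[:2] for u,v in c]); r=cv2.minAreaRect((W*1000).astype(np.float32)); print("plate",r)
k=(P[...,2]>.045)&(P[...,2]<.07)&(hsv[...,1]<70); k[:190]=0;k[215:]=0;k[:,:405]=0;k[:,430:]=0
v,u=np.nonzero(k); W=np.array([ray(s,a,b,.055)[:2] for a,b in zip(u,v)]); print("cas",len(u),cv2.minAreaRect((W*1000).astype(np.float32)),W.mean(0))
st=sense()
print(cmd(st,[.56,-.25,.30],np.pi/2-.0), cmd(st,[.50,.15,.36],np.pi/2-.3))
E
```

```text
cam [0.09  0.548 0.374] [[0.29, 0.96, -0.0], [0.91, -0.28, 0.29], [0.28, -0.09, -0.96]] 326.7699475922682
plate ((547.371337890625, 113.39773559570312), (248.9031219482422, 189.6903533935547), 73.35856628417969)
cas 156 ((581.4220581054688, -269.95648193359375), (41.94050598144531, 32.32312774658203), 1.548304796218872) [ 0.58173193 -0.27041493]
[-1.2490e+01  1.2175e+01 -1.0320e+00 -2.0000e-03  7.0000e-03 -2.1330e+00] [-5.195e+00  8.680e+00 -2.239e+00 -1.000e-03  7.000e-03  1.600e-02]
```

Request:
{"method": "send_rows", "body": {
  "steps": [
    {"dx":-5.7,"dy":8.4,"dz":-1.05},
    {"dx":-5.7,"dy":8.4,"dz":-1.05},
    {"dx":-5.7,"dy":8.4,"dz":-1.05},
    {"dx":-5.7,"dy":8.4,"dz":-1.05},
    {"dx":-5.7,"dy":8.4,"dz":-1.05},
    {"dx":-5.7,"dy":8.4,"dz":-1.05},
    {"dx":-5.7,"dy":8.4,"dz":-1.05},
    {"dx":-5.7,"dy":8.4,"dz":-1.05},
    {"dx":-5.7,"dy":8.4,"dz":-1.05},
    {"dx":-5.7,"dy":8.4,"dz":-1.05}
  ]
}}

```text
invalid input
```

```bash
python3 - <<'E'
from h import *
from cell import sense,snapshot
s=snapshot("wrist"); pickle.dump(s,open("w1.pkl","wb")); cv2.imwrite("pics/w1.png",s["pixels"]); st=sense(); print(st["time"],st["tool_pos"])
P=cloud(s); hsv=cv2.cvtColor(s["pixels"],cv2.COLOR_BGR2HSV)
o=np.array([.5474,.1134]); th=-.290; T=np.array([[np.cos(th),-np.sin(th)],[np.sin(th),np.cos(th)]])
L=(P[...,:2]-o)@T; Z=P[...,2]; D=s["depth"]>0
def rep(n,m):
    q=L[m]; print(n,m.sum(),"local med",np.median(q,0).round(4),"min",np.percentile(q,2,0).round(4),"max",np.percentile(q,98,0).round(4),"z",np.median(Z[m]).round(4))
inb=D&(abs(L[...,0])<.12)&(abs(L[...,1])<.2)
rep("plate",D&(abs(Z-.015)<.004)&(abs(L[...,0])<.11)&(abs(L[...,1])<.14))
rep("rim",inb&(abs(Z-.045)<.004)&(L[...,1]>.02)&(hsv[...,1]<70))
rep("arm",inb&(abs(Z-.086)<.004)&(L[...,1]>.0))
rep("knob",inb&(Z>.111)&(Z<.121)&(L[...,1]>.03))
rep("bar",inb&(Z>.165)&(Z<.20))
rep("paddle",inb&(Z>.06)&(Z<.11)&(L[...,1]<-.06)&(L[...,0]<0)&(hsv[...,2]<60))
E
```

```text
0.2 [0.16130357 0.52563076 0.24796249]
  return _methods._mean(a, axis=axis, dtype=dtype,
  ret = um.true_divide(
Traceback (most recent call last):
IndexError: index -1 is out of bounds for axis 0 with size 0
```

View pics/w1.png

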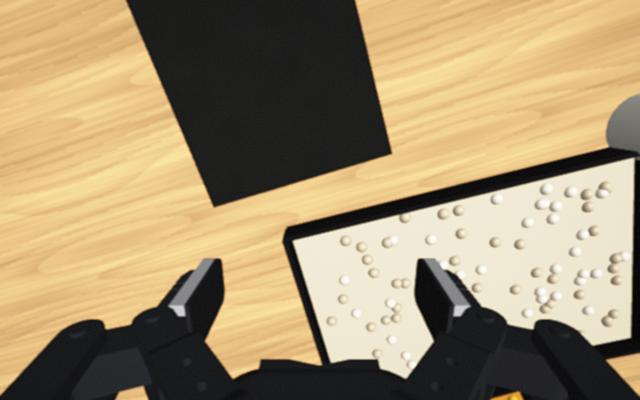

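The call was refused, probably because every field is required. The wrist view hides rows below 260 behind the fingers, so I shift the target to put the tester in the upper part of the image.

Request:
{"method": "send_rows", "body": {
  "steps": [
    {"dx":-5.75,"dy":10.3,"dz":-1.44,"rx":0,"ry":0,"rz":0,"grip":85},
    {"dx":-5.75,"dy":10.3,"dz":-1.44,"rx":0,"ry":0,"rz":0,"grip":85},
    {"dx":-5.75,"dy":10.3,"dz":-1.44,"rx":0,"ry":0,"rz":0,"grip":85},
    {"dx":-5.75,"dy":10.3,"dz":-1.44,"rx":0,"ry":0,"rz":0,"grip":85},
    {"dx":-5.75,"dy":10.3,"dz":-1.44,"rx":0,"ry":0,"rz":0,"grip":85},
    {"dx":-5.75,"dy":10.3,"dz":-1.44,"rx":0,"ry":0,"rz":0,"grip":85},
    {"dx":-5.75,"dy":10.3,"dz":-1.44,"rx":0,"ry":0,"rz":0,"grip":85},
    {"dx":-5.75,"dy":10.3,"dz":-1.44,"rx":0,"ry":0,"rz":0,"grip":85},
    {"dx":-5.75,"dy":10.3,"dz":-1.44,"rx":0,"ry":0,"rz":0,"grip":85},
    {"dx":-5.75,"dy":10.3,"dz":-1.44,"rx":0,"ry":0,"rz":0,"grip":85}
  ],
  "grip_force": 40
}}

```text
time: 1.45
tool_pos: [0.5708, 0.0973, 0.3201]
eef_rot: [0.0, 0.805, 0.594, -0.0]
contact_force: [0.2, 0.7, -0.6]
gripper_width: 0.0851
```

```bash
cat > meas.py <<'E'
from h import *
from cell import sense,snapshot
s=snapshot("wrist"); pickle.dump(s,open("w1.pkl","wb")); cv2.imwrite("pics/w1.png",s["pixels"]); st=sense(); print(st["time"],st["tool_pos"])
P=cloud(s); hsv=cv2.cvtColor(s["pixels"],cv2.COLOR_BGR2HSV)
o=np.array([.5474,.1134]); th=-.290; T=np.array([[np.cos(th),-np.sin(th)],[np.sin(th),np.cos(th)]])
L=(P[...,:2]-o)@T; Z=P[...,2]; D=s["depth"]>0
def rep(n,m):
    if m.sum()<3: return print(n,"none")
    q=L[m]; print(n,m.sum(),"local med",np.median(q,0).round(4),"min",np.percentile(q,1,0).round(4),"max",np.percentile(q,99,0).round(4),"z",np.median(Z[m]).round(4))
    v,u=np.nonzero(m); print("   px",np.median(u),np.median(v))
    return cv2.minAreaRect((q*1000).astype(np.float32))
inb=D&(abs(L[...,0])<.12)&(abs(L[...,1])<.2)
print(rep("plate",D&(abs(Z-.015)<.004)&(abs(L[...,0])<.11)&(abs(L[...,1])<.14)))
print(rep("rim",inb&(abs(Z-.045)<.004)&(L[...,1]>.02)&(L[...,1]<.12)&(hsv[...,1]<70)))
rep("pocket",inb&(abs(Z-.020)<.004)&(L[...,1]>.02)&(L[...,1]<.12))
rep("arm",inb&(abs(Z-.086)<.004)&(L[...,1]>.03))
rep("knob",inb&(Z>.111)&(Z<.121)&(L[...,1]>.03))
print(rep("bar",inb&(Z>.165)&(Z<.20)&(hsv[...,2]<70)))
rep("paddle",inb&(Z>.06)&(Z<.11)&(L[...,1]<-.06)&(L[...,0]<0)&(hsv[...,2]<60))
E
python3 meas.py
```

```text
1.5 [0.57230542 0.0956603  0.32027214]
plate 20897 local med [-0.027   0.0034] min [-0.0932 -0.1219] max [0.0922 0.1219] z 0.0158
   px 328.0 117.0
((0.4315338134765625, -0.17661285400390625), (190.18392944335938, 249.946044921875), 0.1757129281759262)
rim 1008 local med [0.0015 0.0595] min [-0.0301  0.0359] max [0.0445 0.0837] z 0.0452
   px 374.5 142.0
((12.370885848999023, 59.91884994506836), (85.48528289794922, 48.25163269042969), 0.2188739776611328)
pocket 4301 local med [-0.0222  0.0648] min [-0.0914  0.0209] max [0.089  0.1188] z 0.0168
   px 377.0 120.0
arm 989 local med [0.0407 0.0916] min [0.0243 0.0491] max [0.0598 0.1344] z 0.0867
   px 408.0 181.0
knob 157 local med [0.0295 0.1361] min [0.0234 0.1304] max [0.0362 0.1433] z 0.1162
   px 459.0 177.0
bar 1371 local med [ 0.0709 -0.0491] min [ 0.0673 -0.0983] max [0.0768 0.0008] z 0.1837
   px 273.0 242.0
((72.01171875, -48.82231140136719), (10.175795555114746, 101.2228012084961), 0.11204271018505096)
paddle 441 local med [-0.0357 -0.0947] min [-0.0475 -0.102 ] max [-0.0237 -0.0921] z 0.0937
   px 236.0 113.0
```

View pics/w1.png

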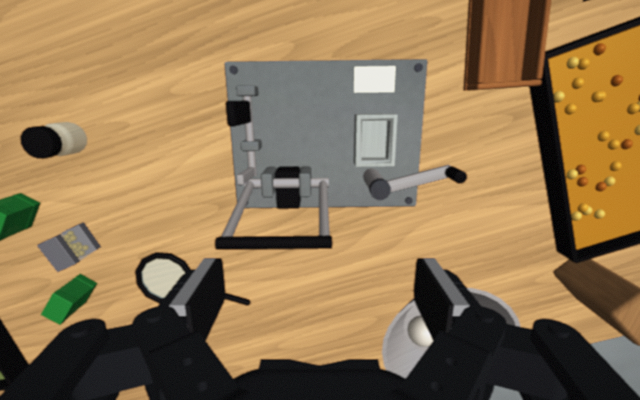

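The wrist view is clear: tester plate with screws at (234,70), (420,70), (411,200); pocket (376,140); post (378,185); knob (457,174); bar (273,242); paddle (237,112). The grey cassette with kernels is at (70,245), with green ones at (12,215) and (70,298). Tester yaw is about -0.287, and all offsets agree with the description. Now I go over the cassette.

Request:
{"method": "send_rows", "body": {
  "steps": [
    {"dx":-6.7,"dy":3.1,"dz":2.0,"rx":0,"ry":0,"rz":-2.1,"grip":70},
    {"dx":-6.7,"dy":3.1,"dz":2.0,"rx":0,"ry":0,"rz":-2.1,"grip":70},
    {"dx":-6.7,"dy":3.1,"dz":2.0,"rx":0,"ry":0,"rz":-2.1,"grip":70},
    {"dx":-6.7,"dy":3.1,"dz":2.0,"rx":0,"ry":0,"rz":-2.1,"grip":70},
    {"dx":-6.7,"dy":3.1,"dz":2.0,"rx":0,"ry":0,"rz":-2.1,"grip":70},
    {"dx":-6.7,"dy":3.1,"dz":2.0,"rx":0,"ry":0,"rz":-2.1,"grip":70},
    {"dx":-6.7,"dy":3.1,"dz":2.0,"rx":0,"ry":0,"rz":-2.1,"grip":70},
    {"dx":-6.7,"dy":3.1,"dz":2.0,"rx":0,"ry":0,"rz":-2.1,"grip":70}
  ],
  "grip_force": 40
}}

```text
time: 2.5
tool_pos: [0.6209, -0.2704, 0.2203]
eef_rot: [0.0, 0.71, 0.704, -0.0]
contact_force: [-0.4, -0.4, 0.3]
gripper_width: 0.0703
```

```bash
python3 - <<'E'
from h import *
from cell import sense,snapshot
# pocket from w1: floor and rim extents near socket
s=pickle.load(open("w1.pkl","rb")); P=cloud(s); th=-.287; o=np.array([.5478,.1131]); T=np.array([[np.cos(th),-np.sin(th)],[np.sin(th),np.cos(th)]])
L=(P[...,:2]-o)@T; Z=P[...,2]; 
for n,m in dict(rim=(abs(Z-.045)<.003)&(abs(L[...,0])<.033)&(abs(L[...,1]-.06)<.028),floor=(abs(Z-.020)<.004)&(abs(L[...,0])<.027)&(abs(L[...,1]-.06)<.02)).items():
    q=L[m]; print(n,m.sum(),np.percentile(q,[1,99],0).round(4).tolist())
s=snapshot("wrist"); cv2.imwrite("pics/w2.png",s["pixels"]); st=sense(); P=cloud(s); Z=P[...,2]
hsv=cv2.cvtColor(s["pixels"],cv2.COLOR_BGR2HSV)
m=(abs(Z-.055)<.004)&(abs(P[...,0]-.58)<.05)&(abs(P[...,1]+.27)<.05)&(hsv[...,1]<90)
m=cv2.morphologyEx(m.astype(np.uint8),cv2.MORPH_OPEN,np.ones((3,3)))>0
v,u=np.nonzero(m); W=np.array([ray(s,a,b,.055)[:2] for a,b in zip(u,v)]); r=cv2.minAreaRect((W*1000).astype(np.float32))
print(r,u.mean(),v.mean(),np.median(Z[m])); print(st["time"],st["tool_pos"],st["eef_rot"],st["gripper_width"])
E
```

```text
rim 950 [[-0.0305, 0.0361], [0.0309, 0.0839]]
floor 917 [[-0.0219, 0.0462], [0.024, 0.0772]]
((582.9472045898438, -270.3738708496094), (43.974853515625, 29.452606201171875), 7.152559757232666) 318.3938294010889 142.6085904416213 0.05572719528184309
2.55 [ 0.62119481 -0.26942552  0.22092871] [ 5.97632361e-04  7.09713933e-01  7.04489701e-01 -1.92593150e-04] 0.07021382772387082
```

View pics/w2.png

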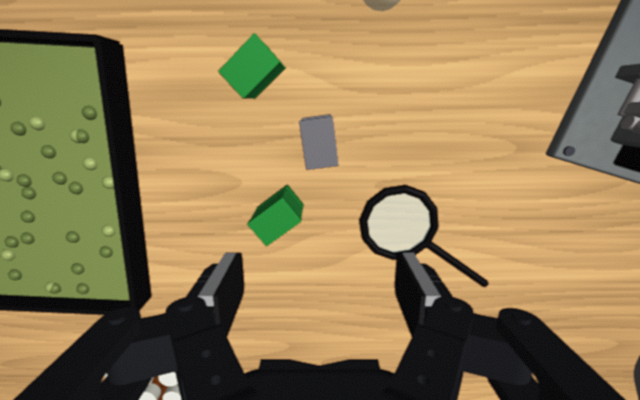

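The grey cassette's cap is at (319,142), nominal 44x30 mm, yaw 7.15°. The green blocks at (252,66) and (275,215) stay clear of the fingers. I descend to the grasp.

Request:
{"method": "send_rows", "body": {
  "steps": [
    {"dx":-0.03,"dy":-0.76,"dz":1.0,"rx":0,"ry":0,"rz":-0.95,"grip":60},
    {"dx":-0.03,"dy":-0.76,"dz":2.0,"rx":0,"ry":0,"rz":-0.95,"grip":60},
    {"dx":-0.03,"dy":-0.76,"dz":2.5,"rx":0,"ry":0,"rz":-0.95,"grip":60},
    {"dx":-0.03,"dy":-0.76,"dz":3.0,"rx":0,"ry":0,"rz":-0.95,"grip":60},
    {"dx":-0.03,"dy":-0.76,"dz":3.3,"rx":0,"ry":0,"rz":-0.95,"grip":60},
    {"dx":-0.03,"dy":-0.76,"dz":3.48,"rx":0,"ry":0,"rz":-0.95,"grip":60},
    {"dx":-0.03,"dy":-0.76,"dz":3.48,"rx":0,"ry":0,"rz":-0.95,"grip":60}
  ],
  "grip_force": 40
}}

```text
time: 3.42
tool_pos: [0.5834, -0.2705, 0.0471]
eef_rot: [0.001, 0.661, 0.75, -0.0]
contact_force: [-0.4, -0.6, 0.8]
gripper_width: 0.0599
```

Request:
{"method": "send_rows", "body": {
  "steps": [
    {"dx":0,"dy":0,"dz":0,"rx":0,"ry":0,"rz":0,"grip":20},
    {"dx":0,"dy":0,"dz":0,"rx":0,"ry":0,"rz":0,"grip":20},
    {"dx":0,"dy":0,"dz":0,"rx":0,"ry":0,"rz":0,"grip":20},
    {"dx":0,"dy":0,"dz":0,"rx":0,"ry":0,"rz":0,"grip":20},
    {"dx":0,"dy":0,"dz":0,"rx":0,"ry":0,"rz":0,"grip":20},
    {"dx":0,"dy":0,"dz":0,"rx":0,"ry":0,"rz":0,"grip":20}
  ],
  "grip_force": 40
}}

```text
time: 4.18
tool_pos: [0.5839, -0.2706, 0.0481]
eef_rot: [0.001, 0.661, 0.75, 0.0]
contact_force: [-0.4, 1.7, 6.0]
gripper_width: 0.0293
```

Request:
{"method": "send_rows", "body": {
  "steps": [
    {"dx":0,"dy":0,"dz":-0.5,"rx":0,"ry":0,"rz":0,"grip":20},
    {"dx":0,"dy":0,"dz":-1.5,"rx":0,"ry":0,"rz":0,"grip":20},
    {"dx":0,"dy":0,"dz":-2.5,"rx":0,"ry":0,"rz":0,"grip":20},
    {"dx":0,"dy":0,"dz":-3.5,"rx":0,"ry":0,"rz":0,"grip":20},
    {"dx":0,"dy":0,"dz":-4.4,"rx":0,"ry":0,"rz":0,"grip":20},
    {"dx":0,"dy":0,"dz":-4.4,"rx":0,"ry":0,"rz":0,"grip":20}
  ],
  "grip_force": 40
}}

```text
time: 4.92
tool_pos: [0.5845, -0.2709, 0.272]
eef_rot: [0.004, 0.661, 0.75, 0.001]
contact_force: [-0.2, -0.3, -1.7]
gripper_width: 0.0292
```

```bash
python3 - <<'E'
from h import *
from cell import sense
st=sense(); print(st["tool_pos"],st["gripper_width"],st["contact_force"]); print(cmd(st,[.5653,.1705,.268],np.pi/2-.287))
E
```

```text
[ 0.58450651 -0.27086223  0.27195036] 0.02918019091565778 [-0.21056789 -0.31392808 -1.68211567]
[8.806 0.725 0.033 0.057 0.031 2.955]
```

Request:
{"method": "send_rows", "body": {
  "steps": [
    {"dx":1.0,"dy":0.08,"dz":0,"rx":0.06,"ry":0.03,"rz":0.35,"grip":20},
    {"dx":2.1,"dy":0.17,"dz":0,"rx":0.06,"ry":0.03,"rz":0.75,"grip":20},
    {"dx":3.2,"dy":0.26,"dz":0,"rx":0.06,"ry":0.03,"rz":1.1,"grip":20},
    {"dx":4.3,"dy":0.36,"dz":0,"rx":0.06,"ry":0.03,"rz":1.5,"grip":20},
    {"dx":5.4,"dy":0.45,"dz":0,"rx":0.06,"ry":0.03,"rz":1.9,"grip":20},
    {"dx":6.5,"dy":0.54,"dz":0,"rx":0.06,"ry":0.03,"rz":2.3,"grip":20},
    {"dx":7.6,"dy":0.64,"dz":0,"rx":0.06,"ry":0.03,"rz":2.6,"grip":20},
    {"dx":8.4,"dy":0.72,"dz":0,"rx":0.06,"ry":0.03,"rz":2.95,"grip":20},
    {"dx":8.81,"dy":0.73,"dz":0,"rx":0.06,"ry":0.03,"rz":2.955,"grip":20},
    {"dx":8.81,"dy":0.73,"dz":0,"rx":0.06,"ry":0.03,"rz":2.955,"grip":20}
  ],
  "grip_force": 40
}}

```text
time: 6.18
tool_pos: [0.5651, 0.1712, 0.2688]
eef_rot: [-0.0, 0.8, 0.6, -0.001]
contact_force: [1.3, -0.3, -1.3]
gripper_width: 0.0291
```

```bash
python3 - <<'E'
from h import *
from cell import sense,snapshot
st=sense(); print(st["time"],st["tool_pos"],st["gripper_width"],st["contact_force"]); print(cmd(st,[.5657,.1705,.085],np.pi/2-.287))
s=snapshot("wrist"); cv2.imwrite("pics/w3.png",s["pixels"])
P=cloud(s); th=-.287; o=np.array([.5478,.1131]); T=np.array([[np.cos(th),-np.sin(th)],[np.sin(th),np.cos(th)]])
L=(P[...,:2]-o)@T; Z=P[...,2]; m=(abs(Z-.045)<.003)&(abs(L[...,0])<.033)&(abs(L[...,1]-.06)<.028); print(m.sum())
if m.sum()>9: print(np.percentile(L[m],[1,99],0))
E
```

```text
6.175 [0.56513217 0.17119992 0.26882752] 0.029113933296474676 [ 1.33336631 -0.27241055 -1.33485181]
[-0.007  0.02   3.677 -0.01   0.007  0.016]
1101
[[-0.03091556  0.03651641]
 [ 0.02966674  0.0840858 ]]
```

View pics/w3.png

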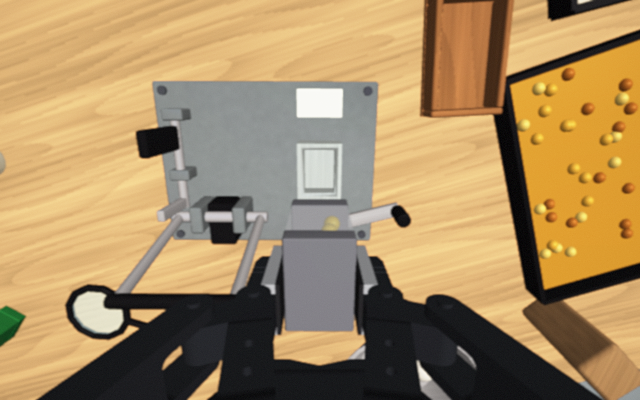

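The held cassette is upright between the pads (cap at (320,280)), and the pocket at (320,168) is visible and clear. I check the held offset before lowering.

```bash
python3 - <<'E'
from h import *
from cell import sense,snapshot
s=snapshot("wrist"); st=sense(); P=cloud(s); Z=P[...,2]; hsv=cv2.cvtColor(s["pixels"],cv2.COLOR_BGR2HSV)
th=-.287; o=np.array([.5478,.1131]); T=np.array([[np.cos(th),-np.sin(th)],[np.sin(th),np.cos(th)]]); L=(P[...,:2]-o)@T
t=(st["tool_pos"][:2]-o)@T; print("tcp local",t.round(4))
z0=np.median(Z[260:310,300:340]); print("cap z",z0)
m=(abs(Z-z0)<.005)&(abs(L[...,0]-t[0])<.035)&(abs(L[...,1]-t[1])<.0155); q=L[m]; print(m.sum(),cv2.minAreaRect((q*1000).astype(np.float32)),np.percentile(q,[1,99],0).round(4).tolist())
E
```

```text
tcp local [0.0009 0.0594]
cap z 0.2766698916488933
7053 ((-0.17258453369140625, 59.355003356933594), (30.99742317199707, 44.77784729003906), 89.99956512451172) [[-0.0221, 0.0455], [0.021, 0.0747]]
```

Request:
{"method": "send_rows", "body": {
  "steps": [
    {"dx":0.01,"dy":0.0,"dz":1.0,"rx":0,"ry":0,"rz":0,"grip":20},
    {"dx":0.01,"dy":0.0,"dz":2.0,"rx":0,"ry":0,"rz":0,"grip":20},
    {"dx":0.01,"dy":0.0,"dz":2.8,"rx":0,"ry":0,"rz":0,"grip":20},
    {"dx":0.01,"dy":0.0,"dz":3.3,"rx":0,"ry":0,"rz":0,"grip":20},
    {"dx":0.01,"dy":0.0,"dz":3.45,"rx":0,"ry":0,"rz":0,"grip":20},
    {"dx":0.01,"dy":0.0,"dz":3.6,"rx":0,"ry":0,"rz":0,"grip":20},
    {"dx":0.01,"dy":0.0,"dz":3.7,"rx":0,"ry":0,"rz":0,"grip":20},
    {"dx":0.01,"dy":0.0,"dz":3.8,"rx":0,"ry":0,"rz":0,"grip":20}
  ],
  "grip_force": 40
}}

```text
time: 7.28
tool_pos: [0.5658, 0.1701, 0.0796]
eef_rot: [0.0, 0.801, 0.599, -0.0]
contact_force: [-0.7, 0.1, -1.4]
gripper_width: 0.0293
```

```bash
python3 - <<'E'
from cell import sense
st=sense(); print(st["tool_pos"],st["contact_force"],st["gripper_width"])
E
```

```text
[0.56580953 0.1701205  0.07960409] [-0.65967673  0.13945336 -1.41149679] 0.029304773303878883
```

In the pocket with no contact forces. I lower the last 12.6 mm.

Request:
{"method": "send_rows", "body": {
  "steps": [
    {"dx":0,"dy":0,"dz":0.1,"rx":0,"ry":0,"rz":0,"grip":20},
    {"dx":0,"dy":0,"dz":0.18,"rx":0,"ry":0,"rz":0,"grip":20},
    {"dx":0,"dy":0,"dz":0.22,"rx":0,"ry":0,"rz":0,"grip":20},
    {"dx":0,"dy":0,"dz":0.25,"rx":0,"ry":0,"rz":0,"grip":20},
    {"dx":0,"dy":0,"dz":0.26,"rx":0,"ry":0,"rz":0,"grip":20}
  ],
  "grip_force": 40
}}

```text
time: 7.9
tool_pos: [0.5659, 0.1702, 0.068]
eef_rot: [0.0, 0.801, 0.599, -0.0]
contact_force: [-8.3, -2.0, 19.5]
gripper_width: 0.029
```

Request:
{"method": "send_rows", "body": {
  "steps": [
    {"dx":0,"dy":0,"dz":-0.02,"rx":0,"ry":0,"rz":0,"grip":55},
    {"dx":0,"dy":0,"dz":-0.02,"rx":0,"ry":0,"rz":0,"grip":55},
    {"dx":0,"dy":0,"dz":-0.02,"rx":0,"ry":0,"rz":0,"grip":55},
    {"dx":0,"dy":0,"dz":-0.5,"rx":0,"ry":0,"rz":0,"grip":55},
    {"dx":0,"dy":0,"dz":-1.2,"rx":0,"ry":0,"rz":0,"grip":55},
    {"dx":0,"dy":0.5,"dz":-2.2,"rx":0,"ry":0,"rz":0,"grip":40},
    {"dx":0,"dy":1.2,"dz":-2.8,"rx":0,"ry":0,"rz":0,"grip":20},
    {"dx":0,"dy":1.2,"dz":-2.8,"rx":0,"ry":0,"rz":0,"grip":0},
    {"dx":0,"dy":1.2,"dz":-2.8,"rx":0,"ry":0,"rz":0,"grip":0}
  ],
  "grip_force": 40
}}

```text
time: 9.02
tool_pos: [0.6224, 0.1533, 0.2068]
eef_rot: [-0.0, 0.801, 0.599, -0.001]
contact_force: [-0.4, 0.9, -1.5]
gripper_width: -0.0
```

```bash
python3 - <<'E'
from h import *
from cell import sense,snapshot
s=snapshot("wrist"); pickle.dump(s,open("w4.pkl","wb")); cv2.imwrite("pics/w4.png",s["pixels"]); st=sense(); P=cloud(s); Z=P[...,2]
th=-.287; o=np.array([.5478,.1131]); T=np.array([[np.cos(th),-np.sin(th)],[np.sin(th),np.cos(th)]]); L=(P[...,:2]-o)@T
print(st["time"],"tcp local",((st["tool_pos"][:2]-o)@T).round(4),st["tool_pos"],st["gripper_width"])
m=(Z>.06)&(Z<.1)&(abs(L[...,0])<.03)&(abs(L[...,1]-.06)<.02); print("cap",m.sum(),np.percentile(Z[m],[5,50,95]).round(4),np.percentile(L[m],[2,98],0).round(4).tolist())
m=(Z>.111)&(Z<.121)&(L[...,1]>.1)&(L[...,1]<.16)&(abs(L[...,0])<.08); print("knob",m.sum(),np.median(L[m],0))
E
```

```text
9.075 tcp local [0.0599 0.0598] [0.62220176 0.15344469 0.20656428] 5.152056108833605e-05
cap 2289 [0.0746 0.0757 0.0769] [[-0.0205, 0.0457], [0.0213, 0.0745]]
knob 356 [0.0295958  0.13675363]
```

View pics/w4.png

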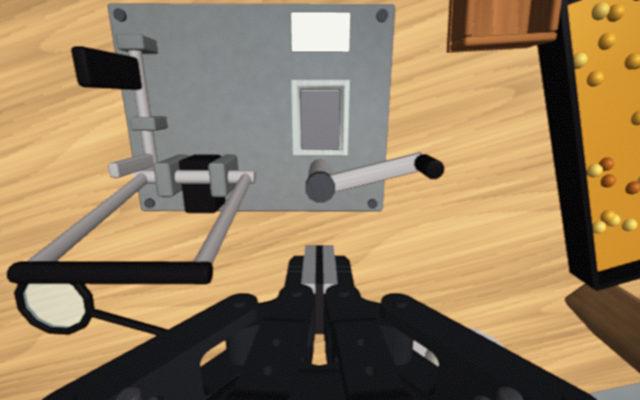

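Cassette home: cap at (320,120) with top z 0.0757 (expected 0.075). The latch post is at (320,185) and the knob at (428,166), local (0.0296,0.1365), so q≈1.31. I'll straddle the knob with loosely closed fingers and lead it round its arc.

```bash
cat >> h.py <<'E'
TH=-.287; TO=np.array([.5478,.1131])
TR=np.array([[np.cos(TH),-np.sin(TH)],[np.sin(TH),np.cos(TH)]])
def w(x,y,z): return np.r_[TO+TR@[x,y],z]
def loc(p): return np.r_[(np.array(p[:2])-TO)@TR,p[2]]
E
python3 - <<'E'
from h import *
from cell import sense
st=sense(); a=np.radians(60)+TH
for p in [(.0296,.1365,.17),(.0296,.1365,.106)]: print(cmd(st,w(*p),a).tolist())
E
```

```text
[1.536, -0.604, 0.73, -0.013, 0.015, 3.754]
[1.538, -0.601, 2.01, -0.013, 0.015, 3.754]
```

Request:
{"method": "send_rows", "body": {
  "steps": [
    {"dx":0.8,"dy":-0.3,"dz":0.2,"rx":-0.01,"ry":0.01,"rz":1.3,"grip":32},
    {"dx":1.54,"dy":-0.6,"dz":0.5,"rx":-0.01,"ry":0.01,"rz":2.6,"grip":32},
    {"dx":1.54,"dy":-0.6,"dz":0.7,"rx":-0.01,"ry":0.01,"rz":3.75,"grip":32},
    {"dx":1.54,"dy":-0.6,"dz":0.73,"rx":-0.01,"ry":0.01,"rz":3.75,"grip":32},
    {"dx":1.54,"dy":-0.6,"dz":1.3,"rx":-0.01,"ry":0.01,"rz":3.75,"grip":32},
    {"dx":1.54,"dy":-0.6,"dz":1.7,"rx":-0.01,"ry":0.01,"rz":3.75,"grip":32},
    {"dx":1.54,"dy":-0.6,"dz":2.0,"rx":-0.01,"ry":0.01,"rz":3.75,"grip":32},
    {"dx":1.54,"dy":-0.6,"dz":2.0,"rx":-0.01,"ry":0.01,"rz":3.75,"grip":18},
    {"dx":1.54,"dy":-0.6,"dz":2.0,"rx":-0.01,"ry":0.01,"rz":3.75,"grip":18}
  ],
  "grip_force": 20
}}

```text
time: 10.2
tool_pos: [0.6153, 0.2358, 0.1072]
eef_rot: [0.0, 0.928, 0.371, 0.0]
contact_force: [-0.5, 0.1, 0.2]
gripper_width: 0.0179
```

```bash
python3 - <<'E'
from h import *
from cell import sense
st=sense(); a=np.radians(60)+TH; print(loc(st["tool_pos"]),st["contact_force"],st["gripper_width"])
for q in [1.25,1.1,.95,.8,.65,.5,.35,.2,.08,-.04]: print(cmd(st,w(.05-.08*np.cos(q),.06+.08*np.sin(q),.106),a)[:3].round(2).tolist())
E
```

```text
[0.03002332 0.13677499 0.10722866] [-0.46017622  0.13429388  0.18530494] 0.017901434011423863
[-0.07, -0.08, 0.02]
[-0.26, -0.23, 0.02]
[-0.47, -0.34, 0.02]
[-0.69, -0.43, 0.02]
[-0.93, -0.47, 0.02]
[-1.17, -0.49, 0.02]
[-1.41, -0.46, 0.02]
[-1.64, -0.4, 0.02]
[-1.82, -0.33, 0.02]
[-1.98, -0.24, 0.02]
```

Request:
{"method": "send_rows", "body": {
  "steps": [
    {"dx":-0.07,"dy":-0.08,"dz":0,"rx":0,"ry":0,"rz":0,"grip":18},
    {"dx":-0.26,"dy":-0.23,"dz":0,"rx":0,"ry":0,"rz":0,"grip":18},
    {"dx":-0.47,"dy":-0.34,"dz":0,"rx":0,"ry":0,"rz":0,"grip":18},
    {"dx":-0.69,"dy":-0.43,"dz":0,"rx":0,"ry":0,"rz":0,"grip":18},
    {"dx":-0.93,"dy":-0.47,"dz":0,"rx":0,"ry":0,"rz":0,"grip":18},
    {"dx":-1.17,"dy":-0.49,"dz":0,"rx":0,"ry":0,"rz":0,"grip":18},
    {"dx":-1.41,"dy":-0.46,"dz":0,"rx":0,"ry":0,"rz":0,"grip":18},
    {"dx":-1.64,"dy":-0.4,"dz":0,"rx":0,"ry":0,"rz":0,"grip":18},
    {"dx":-1.82,"dy":-0.33,"dz":0,"rx":0,"ry":0,"rz":0,"grip":18},
    {"dx":-1.98,"dy":-0.24,"dz":0,"rx":0,"ry":0,"rz":0,"grip":18}
  ],
  "grip_force": 20
}}

```text
time: 11.45
tool_pos: [0.5354, 0.1758, 0.1073]
eef_rot: [-0.0, 0.929, 0.371, 0.001]
contact_force: [2.8, 28.6, 0.3]
gripper_width: 0.018
```

Request:
{"method": "send_rows", "body": {
  "steps": [
    {"dx":0,"dy":0,"dz":0,"rx":0,"ry":0,"rz":0,"grip":18},
    {"dx":0,"dy":0,"dz":0,"rx":0,"ry":0,"rz":0,"grip":18}
  ],
  "grip_force": 20
}}

```text
time: 11.7
tool_pos: [0.5361, 0.1761, 0.1075]
eef_rot: [-0.0, 0.929, 0.371, 0.002]
contact_force: [1.8, 6.0, -2.4]
gripper_width: 0.0182
```

```bash
python3 - <<'E'
from h import *
from cell import sense
st=sense(); a=np.radians(60)+TH; print(loc(st["tool_pos"]),st["contact_force"],st["gripper_width"])
print(cmd(st,w(-.03,.06-.0032,.106),a)[:3].round(2).tolist(),cmd(st,w(-.03,.06,.106),a)[:3].round(2).tolist())
E
```

```text
[-0.029087    0.05713991  0.10749995] [ 1.79927142  6.02148074 -2.38780335] 0.018239540154166196
[-0.02, -0.01, 0.03] [0.04, -0.04, 0.03]
```

The latch has reached its stop: a 28 N transient, settling at 6 N, with the knob at about its q=0 place. Now I clear it and go to the catch with closed fingers.

```bash
python3 - <<'E'
from h import *
from cell import sense
st=sense(); a=np.pi/2+TH
for p in [(-.0295,.06,.2),(-.036,-.065,.2),(-.036,-.065,.13)]: print(cmd(st,w(*p),a).round(2).tolist())
E
```

```text
[0.05, -0.04, -1.85, 0.01, -0.02, -3.75]
[-2.18, 1.1, -1.86, 0.01, -0.02, -3.75]
[-2.18, 1.1, -0.46, 0.01, -0.02, -3.75]
```

Request:
{"method": "send_rows", "body": {
  "steps": [
    {"dx":0.05,"dy":-0.04,"dz":0,"rx":0,"ry":0,"rz":0,"grip":19},
    {"dx":0.05,"dy":-0.04,"dz":-0.5,"rx":0,"ry":0,"rz":0,"grip":22},
    {"dx":0.05,"dy":-0.04,"dz":-1.5,"rx":0,"ry":0,"rz":-0.5,"grip":22},
    {"dx":-0.6,"dy":0.3,"dz":-1.86,"rx":0,"ry":0,"rz":-1.5,"grip":10},
    {"dx":-1.4,"dy":0.7,"dz":-1.86,"rx":0,"ry":0,"rz":-2.7,"grip":0},
    {"dx":-2.18,"dy":1.1,"dz":-1.86,"rx":0.01,"ry":-0.02,"rz":-3.75,"grip":0},
    {"dx":-2.18,"dy":1.1,"dz":-1.5,"rx":0.01,"ry":-0.02,"rz":-3.75,"grip":0},
    {"dx":-2.18,"dy":1.1,"dz":-1.0,"rx":0.01,"ry":-0.02,"rz":-3.75,"grip":0},
    {"dx":-2.18,"dy":1.1,"dz":-0.46,"rx":0.01,"ry":-0.02,"rz":-3.75,"grip":0},
    {"dx":-2.18,"dy":1.1,"dz":-0.46,"rx":0.01,"ry":-0.02,"rz":-3.75,"grip":0}
  ],
  "grip_force": 20
}}

```text
time: 12.95
tool_pos: [0.4939, 0.0609, 0.1289]
eef_rot: [-0.001, 0.801, 0.599, -0.001]
contact_force: [0.2, -0.3, 0.6]
gripper_width: -0.0004
```

```bash
python3 - <<'E'
from h import *
from cell import sense,snapshot
st=sense(); a=np.pi/2+TH; print(loc(st["tool_pos"]),st["contact_force"],st["gripper_width"])
for p in [(-.036,-.065,.088),(-.036,-.09,.088),(-.036,-.115,.088),(-.036,-.13,.075),(-.036,-.135,.071)]: print(cmd(st,w(*p),a).round(2).tolist())
s=snapshot("top"); im=s["pixels"]; cv2.imwrite("pics/t2.png",cv2.resize(im[150:260,225:350],None,fx=4,fy=4,interpolation=cv2.INTER_CUBIC))
E
```

```text
[-0.03690533 -0.06531056  0.12887226] [ 0.19270038 -0.2876301   0.59028859] -0.0004145765733512081
[0.01, 0.02, 0.82, -0.02, 0.01, -0.0]
[-0.49, 0.02, 0.82, -0.02, 0.01, -0.0]
[-0.99, 0.02, 0.82, -0.02, 0.01, -0.0]
[-1.29, 0.02, 1.08, -0.02, 0.01, -0.0]
[-1.39, 0.02, 1.16, -0.02, 0.01, -0.0]
```

View pics/t2.png

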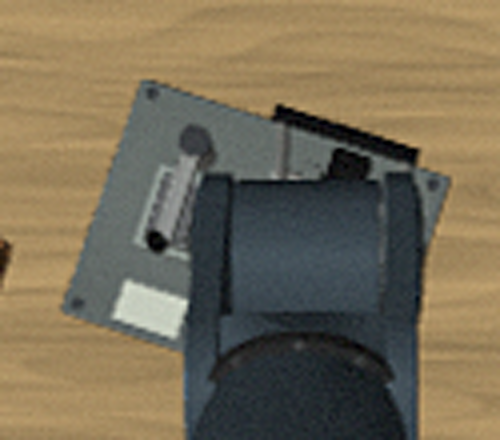

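The latch arm now lies across the socket, with the knob at crop (157,240), so it is shut. Next I tip the paddle outwards.

Request:
{"method": "send_rows", "body": {
  "steps": [
    {"dx":0.01,"dy":0.02,"dz":0.5,"rx":0,"ry":0,"rz":0,"grip":0},
    {"dx":0.01,"dy":0.02,"dz":0.82,"rx":0,"ry":0,"rz":0,"grip":0},
    {"dx":-0.25,"dy":0.02,"dz":0.82,"rx":0,"ry":0,"rz":0,"grip":0},
    {"dx":-0.5,"dy":0.02,"dz":0.82,"rx":0,"ry":0,"rz":0,"grip":0},
    {"dx":-0.75,"dy":0.02,"dz":0.82,"rx":0,"ry":0,"rz":0,"grip":0},
    {"dx":-1.0,"dy":0.02,"dz":0.82,"rx":0,"ry":0,"rz":0,"grip":0},
    {"dx":-1.15,"dy":0.02,"dz":0.95,"rx":0,"ry":0,"rz":0,"grip":0},
    {"dx":-1.29,"dy":0.02,"dz":1.08,"rx":0,"ry":0,"rz":0,"grip":0},
    {"dx":-1.39,"dy":0.02,"dz":1.16,"rx":0,"ry":0,"rz":0,"grip":0},
    {"dx":-1.39,"dy":0.02,"dz":1.16,"rx":0,"ry":0,"rz":0,"grip":0}
  ],
  "grip_force": 20
}}

```text
time: 14.25
tool_pos: [0.4756, -0.0061, 0.0716]
eef_rot: [-0.001, 0.801, 0.599, -0.001]
contact_force: [0.7, -0.8, -0.0]
gripper_width: 0.0002
```

Request:
{"method": "send_rows", "body": {
  "steps": [
    {"dx":0.02,"dy":0,"dz":-0.5,"rx":0,"ry":0,"rz":0,"grip":0},
    {"dx":0.2,"dy":0,"dz":-1.5,"rx":0,"ry":0,"rz":0,"grip":0},
    {"dx":0.5,"dy":0,"dz":-2.6,"rx":0,"ry":0,"rz":0,"grip":0},
    {"dx":1.0,"dy":0.3,"dz":-3.7,"rx":0,"ry":0,"rz":0,"grip":20},
    {"dx":1.7,"dy":1.0,"dz":-3.8,"rx":0,"ry":0,"rz":0,"grip":40},
    {"dx":1.7,"dy":1.7,"dz":-3.8,"rx":0,"ry":0,"rz":0,"grip":50},
    {"dx":1.7,"dy":1.7,"dz":-3.8,"rx":0,"ry":0,"rz":0,"grip":50}
  ],
  "grip_force": 20
}}

```text
time: 15.12
tool_pos: [0.5827, 0.0512, 0.2608]
eef_rot: [-0.001, 0.801, 0.599, -0.001]
contact_force: [-1.3, 0.2, 0.2]
gripper_width: 0.0502
```

```bash
python3 - <<'E'
from h import *
from cell import sense,snapshot
st=sense(); print(st["time"],loc(st["tool_pos"]),st["joint_pos"].round(2))
s=snapshot("wrist"); cv2.imwrite("pics/w5.png",s["pixels"]); P=cloud(s); Z=P[...,2]; hsv=cv2.cvtColor(s["pixels"],cv2.COLOR_BGR2HSV)
L=(P[...,:2]-TO)@TR
m=(Z>.03)&(Z<.11)&(L[...,1]<-.1)&(L[...,1]>-.19)&(abs(L[...,0]+.036)<.03)&(hsv[...,2]<70)
print("paddle",m.sum(),np.percentile(L[m],[2,98],0).round(4).tolist(),np.percentile(Z[m],[5,95]))
m=(Z>.16)&(Z<.2)&(abs(L[...,0]-.07)<.03)&(L[...,1]>-.11)&(L[...,1]<.01)&(hsv[...,2]<70)
print("bar",m.sum(),np.percentile(L[m],[2,50,98],0).round(4).tolist(),np.median(Z[m]))
a=TH; 
for p in [(.072,-.049,.25),(.072,-.049,.178)]: print(cmd(st,w(*p),a).tolist())
E
```

```text
15.125 [ 0.05100801 -0.04945123  0.26080801] [ 0.01  0.4   1.54  0.    1.2  -1.28]
paddle 1576 [[-0.0478, -0.1531], [-0.0242, -0.1012]] [0.04319268 0.05789575]
bar 2079 [[0.0668, -0.0979], [0.0698, -0.0496], [0.0756, -0.0006]] 0.18351740465412378
[0.009, 0.42, 0.215, -0.011, 0.019, 11.25]
[0.01, 0.424, 1.655, -0.011, 0.019, 11.25]
```

View pics/w5.png

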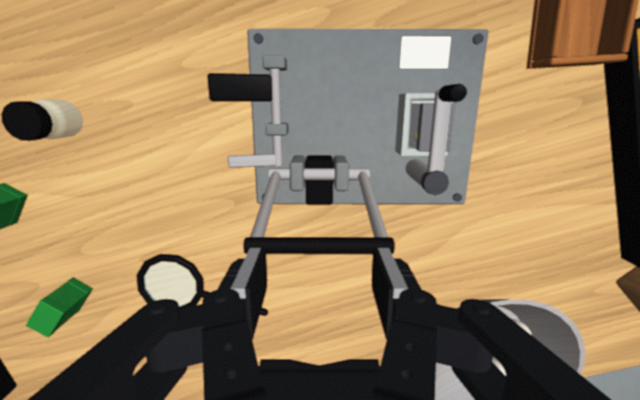

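The catch lies fully over: paddle at (240,87), far edge at local y −0.153, z≈0.057, matching about 1.3 rad. The latch is shut with its knob at (453,92). The bar is at rest at (320,245). I turn the jaws across the bar and descend.

Request:
{"method": "send_rows", "body": {
  "steps": [
    {"dx":0.01,"dy":0.1,"dz":0,"rx":0,"ry":0,"rz":1.3,"grip":50},
    {"dx":0.01,"dy":0.2,"dz":0,"rx":0,"ry":0,"rz":2.6,"grip":50},
    {"dx":0.01,"dy":0.3,"dz":0,"rx":0,"ry":0,"rz":3.9,"grip":50},
    {"dx":0.01,"dy":0.42,"dz":0,"rx":0,"ry":0,"rz":5.2,"grip":50},
    {"dx":0.01,"dy":0.42,"dz":0,"rx":0,"ry":0,"rz":6.5,"grip":50},
    {"dx":0.01,"dy":0.42,"dz":0,"rx":0,"ry":0,"rz":7.8,"grip":50},
    {"dx":0.01,"dy":0.42,"dz":0,"rx":0,"ry":0,"rz":9.1,"grip":50},
    {"dx":0.01,"dy":0.42,"dz":0,"rx":0,"ry":0,"rz":10.3,"grip":50},
    {"dx":0.01,"dy":0.42,"dz":0,"rx":0,"ry":0,"rz":11.25,"grip":50},
    {"dx":0.01,"dy":0.42,"dz":0,"rx":0,"ry":0,"rz":11.25,"grip":50}
  ],
  "grip_force": 60
}}

```text
time: 16.42
tool_pos: [0.6011, 0.046, 0.2607]
eef_rot: [0.0, 0.99, -0.143, -0.002]
contact_force: [-0.5, 0.1, -0.1]
gripper_width: 0.0502
```

```bash
python3 - <<'E'
from h import *
from cell import sense
st=sense(); print(st["time"],loc(st["tool_pos"]),st["joint_pos"].round(2),st["eef_rot"].round(3)); print(cmd(st,w(.072,-.049,.176),TH).tolist())
E
```

```text
16.425 [ 0.07015002 -0.04921356  0.2607368 ] [-0.    0.44  1.49  0.    1.22  0.29] [ 0.     0.99  -0.143 -0.002]
[0.044, -0.006, 1.695, 0.007, 0.029, 0.006]
```

Request:
{"method": "send_rows", "body": {
  "steps": [
    {"dx":0.04,"dy":0,"dz":0.6,"rx":0,"ry":0,"rz":0,"grip":50},
    {"dx":0.04,"dy":0,"dz":1.2,"rx":0,"ry":0,"rz":0,"grip":50},
    {"dx":0.04,"dy":0,"dz":1.6,"rx":0,"ry":0,"rz":0,"grip":50},
    {"dx":0.04,"dy":0,"dz":1.7,"rx":0,"ry":0,"rz":0,"grip":40},
    {"dx":0.04,"dy":0,"dz":1.7,"rx":0,"ry":0,"rz":0,"grip":20},
    {"dx":0.04,"dy":0,"dz":1.7,"rx":0,"ry":0,"rz":0,"grip":5},
    {"dx":0.04,"dy":0,"dz":1.7,"rx":0,"ry":0,"rz":0,"grip":5},
    {"dx":0.04,"dy":0,"dz":1.7,"rx":0,"ry":0,"rz":0,"grip":5},
    {"dx":0.04,"dy":0,"dz":1.7,"rx":0,"ry":0,"rz":0,"grip":5}
  ],
  "grip_force": 60
}}

```text
time: 17.55
tool_pos: [0.6034, 0.0455, 0.1768]
eef_rot: [0.0, 0.99, -0.143, -0.001]
contact_force: [0.4, -0.4, 6.4]
gripper_width: 0.0102
```

```bash
python3 - <<'E'
from h import *
from cell import sense
st=sense(); l=loc(st["tool_pos"]); print(st["time"],l,st["gripper_width"],st["contact_force"])
b0=np.array([.130*np.sin(.1745),.130*np.cos(.1745)])
for q in [.05,.17,.29,.41,.53,.65,.77,.89,1.0,1.1,1.13]:
    d=np.array([.130*np.sin(.1745-q),.130*np.cos(.1745-q)])-b0
    print(q,cmd(st,w(l[0]+d[0],l[1],l[2]+d[1]),TH).round(2).tolist())
E
```

```text
17.55 [ 0.07243544 -0.0491558   0.17680291] 0.010192795007121312 [ 0.36894453 -0.41624038  6.43156774]
0.05 [-0.13, -0.0, -0.02, 0.0, 0.01, 0.01]
0.17 [-0.44, -0.0, -0.04, 0.0, 0.01, 0.01]
0.29 [-0.75, -0.0, -0.02, 0.0, 0.01, 0.01]
0.41 [-1.06, -0.0, 0.03, 0.0, 0.01, 0.01]
0.53 [-1.36, -0.0, 0.13, 0.0, 0.01, 0.01]
0.65 [-1.64, -0.0, 0.25, 0.0, 0.01, 0.01]
0.77 [-1.91, -0.0, 0.41, 0.0, 0.01, 0.01]
0.89 [-2.16, -0.0, 0.6, 0.0, 0.01, 0.01]
1.0 [-2.36, -0.0, 0.8, 0.0, 0.01, 0.01]
1.1 [-2.53, -0.0, 1.0, 0.0, 0.01, 0.01]
1.13 [-2.57, -0.0, 1.06, 0.0, 0.01, 0.01]
```

Request:
{"method": "send_rows", "body": {
  "steps": [
    {"dx":-0.13,"dy":0,"dz":-0.02,"rx":0,"ry":0,"rz":0,"grip":5},
    {"dx":-0.44,"dy":0,"dz":-0.04,"rx":0,"ry":0,"rz":0,"grip":5},
    {"dx":-0.75,"dy":0,"dz":-0.02,"rx":0,"ry":0,"rz":0,"grip":5},
    {"dx":-1.06,"dy":0,"dz":0.03,"rx":0,"ry":0,"rz":0,"grip":5},
    {"dx":-1.36,"dy":0,"dz":0.13,"rx":0,"ry":0,"rz":0,"grip":5},
    {"dx":-1.64,"dy":0,"dz":0.25,"rx":0,"ry":0,"rz":0,"grip":5},
    {"dx":-1.91,"dy":0,"dz":0.41,"rx":0,"ry":0,"rz":0,"grip":5},
    {"dx":-2.16,"dy":0,"dz":0.6,"rx":0,"ry":0,"rz":0,"grip":5},
    {"dx":-2.36,"dy":0,"dz":0.8,"rx":0,"ry":0,"rz":0,"grip":5},
    {"dx":-2.53,"dy":0,"dz":1.0,"rx":0,"ry":0,"rz":0,"grip":5}
  ],
  "grip_force": 60
}}

```text
time: 18.8
tool_pos: [0.4833, 0.0812, 0.1283]
eef_rot: [-0.0, 0.99, -0.142, 0.002]
contact_force: [9.4, -3.9, 3.9]
gripper_width: 0.0099
```

```bash
python3 - <<'E'
from h import *
from cell import sense
st=sense(); l=loc(st["tool_pos"]); print(st["time"],l,st["gripper_width"],st["contact_force"])
b=np.array([l[0]-.0495,l[2]+.002-.05]); print("q",.1745-np.arctan2(b[0],b[1]),np.hypot(*b))
E
```

```text
18.8 [-0.05278566 -0.04885016  0.12830941] 0.00989779713336571 [ 9.40062642 -3.92502621  3.91777626]
q 1.0796771347243523 0.13004598627244557
```

Request:
{"method": "send_rows", "body": {
  "steps": [
    {"dx":-0.04,"dy":0,"dz":0.05,"rx":0,"ry":0,"rz":0,"grip":5},
    {"dx":-0.06,"dy":0,"dz":0.09,"rx":0,"ry":0,"rz":0,"grip":5},
    {"dx":-0.06,"dy":0,"dz":0.09,"rx":0,"ry":0,"rz":0,"grip":5},
    {"dx":-0.06,"dy":0,"dz":0.09,"rx":0,"ry":0,"rz":0,"grip":5}
  ],
  "grip_force": 60
}}

```text
time: 19.3
tool_pos: [0.4819, 0.0817, 0.1257]
eef_rot: [-0.0, 0.99, -0.142, 0.004]
contact_force: [0.9, -5.6, 17.5]
gripper_width: 0.0102
```

```bash
python3 - <<'E'
from h import *
from cell import sense,snapshot
st=sense(); l=loc(st["tool_pos"]); print(st["time"],l,st["gripper_width"],st["contact_force"])
b=np.array([l[0]-.0495,l[2]+.002-.05]); print("q",.1745-np.arctan2(b[0],b[1]),np.hypot(*b))
s=snapshot("scene"); a=cv2.resize(s["pixels"][160:270,270:410],None,fx=4,fy=4,interpolation=cv2.INTER_CUBIC); t=snapshot("wrist"); cv2.imwrite("pics/end.png",np.vstack([a,cv2.resize(t["pixels"],(560,350))])[:600] if 0 else cv2.resize(np.vstack([a,cv2.resize(t["pixels"],(560,350))]),None,fx=.75,fy=.75))
E
```

```text
19.3 [-0.05434393 -0.0487964   0.12568009] 0.010177161789190706 [ 0.88763743 -5.59959245 17.51700945]
q 1.103046611914436 0.12968329812109403
```

View pics/end.png

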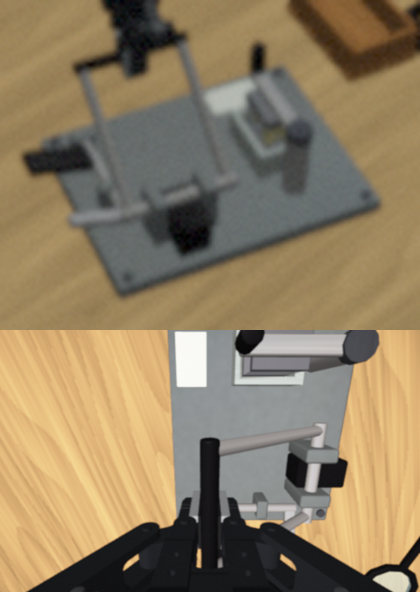

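The bar is held in the fingers ((210,500) in the lower half) at the stop. The catch lies flat at (55,158) and the latch is shut over the seated cassette (270,110). Handing in.

```bash
python3 -c "
from cell import finish_job,sense
print(finish_job()); s=sense(); print(s['tool_pos'],s['gripper_width'],s['contact_force'])"
```

```text
the job is handed in; nothing more can be done
None
the job is handed in; nothing more can be done
```

The job is handed in: the cassette is in the socket, the locking lever is shut, the catch is flipped, and the test lever is held at its stop by the fingers. It took about 19 s of the 72 s allowed.

My last checks, all from the cameras and the arm's own readings:

- **Cassette:** I lowered it until it met the floor at about 20 N. Its top then measured 75.7 mm above the table, against 75 mm expected.
- **Locking lever:** I led the knob round to its stop, with a 28 N peak that settled at 6 N. The pictures show the arm lying across the socket.
- **Safety catch:** It was tipped over before the test lever was pulled. The paddle was seen lying at about 1.3 rad, its stop.
- **Test lever:** The bar is gripped at 60 N. The tool pose puts it at about 1.10 rad with about 17 N against the stop.

No check failed. Two readings were slightly off:

- The finger opening on the 12 mm bar read 10 mm, which I put down to soft pads because the 30 mm cassette also read short (29 mm).
- The first move call was refused because it left out fields, so nothing moved.

I did not re-measure the vial, jar, wooden box and magnifier at the end; the arm was kept clear of them throughout.

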